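# Sweep the loose spacers through the counting gate

### The job

Count the three loose round steel spacers into the catch box of the counting tray: with the fingertips, push each one across the tray and through the narrow gate until it drops down the slot, never with two of them in the gate at once. Slide them flat, without picking any up, and leave the two brass hex standoffs standing where they are on the tray and everything else on the bench undisturbed.

Things in the scene. Friction and masses are not known exactly. Their poses are not given: they have to be found in the camera images.
- tray: counting tray fixed to the bench. Origin: on the bench under the middle of its deck; own x runs from the deck towards gate and slot, z up. Flat dark steel deck 80 mm above the bench, from x = -110 mm to the gate, y = -140 to 140 mm. All rims, guides and rails are 7 mm high above the deck and 3 to 4 mm thick: lower than a spacer, so fingertips can pass over them.
- deck (a point): middle of the deck's top (tray x = y = 0, 80 mm above the bench). Spacers and standoffs start in five places, at tray (x, y) about (-70, 0), (-40, 70), (-40, -70), (30, 100), (30, -100) mm, each give or take 12 mm; which part is in which place changes.
- gate (a point): middle of the gate's mouth, at deck height (tray x = 95 mm, y = 0). The gate is a straight level passage 40 mm wide between two 7 mm high rails, from x = 95 mm to the slot's edge at x = 135 mm. Two straight 7 mm high guide wings run from the side rims (x = 62, y = +-138 mm) in to the mouth (x = 97, y = +-22 mm).
- slot (a point): middle of the drop slot, at deck height (tray x = 157.5 mm, y = 0): an open hole in the deck, x = 135 to 180 mm, y = -23 to 23 mm, with a stop 12 mm high behind it (x = 180 to 184 mm). A spacer tips in once its centre passes x = 135 mm. Below stands the clear-walled catch box, fixed, 76 mm deep, 87 x 90 mm inside.
- spacer_a: loose steel spacer: plain round bush 32 mm in diameter and 16 mm tall with a 10 mm bore, 90 g nominal, lying flat on the tray deck; the three are identical. Origin: centre of its underside, own z up.
- spacer_b: loose steel spacer: plain round bush 32 mm in diameter and 16 mm tall with a 10 mm bore, 90 g nominal, lying flat on the tray deck; the three are identical. Origin: centre of its underside, own z up.
- spacer_c: loose steel spacer: plain round bush 32 mm in diameter and 16 mm tall with a 10 mm bore, 90 g nominal, lying flat on the tray deck; the three are identical. Origin: centre of its underside, own z up.
- standoff_a: brass hexagonal standoff, 17 mm across flats, 40 mm tall, 75 g, standing upright on the tray deck among the spacers, easily tipped; it is to stay. Origin: centre of its underside.
- standoff_b: brass hexagonal standoff, 17 mm across flats, 40 mm tall, 75 g, standing upright on the tray deck among the spacers, easily tipped; it is to stay. Origin: centre of its underside.
- lamp: bystander: squat amber glass indicator lamp on a black base, 50 mm in diameter, 40 mm tall, standing on the bench to the right of the tray. Origin: centre of its underside.
- punch: bystander: chrome pin punch 130 mm long, 12 mm thick, lying on the bench beside the lamp. Origin: underside, on its axis, at the middle of its length.
- reader: bystander: black plastic card reader head, 95 x 66 x 34 mm, lying on the bench right of the tray. Origin: centre of its underside.
- board: bystander: green circuit board in an aluminium frame, 138 x 105 x 14 mm (parts on it up to 20 mm), lying on the bench left of the tray. Origin: centre of its underside.
- driver: bystander: screwdriver 180 mm long lying on the bench near the robot, right. Origin: underside, near its middle.

How it is judged:
On the way, in this order (a step that is already met when the one before it is completed fails the run):
1. a first spacer is down in the catch box (((z of spacer_a in the frame of tray below 0.058 m and x of spacer_a in the frame of tray between 0.105 and 0.195 m and y of spacer_a in the frame of tray between -0.048 and 0.048 m) or (z of spacer_b in the frame of tray below 0.058 m and x of spacer_b in the frame of tray between 0.105 and 0.195 m and y of spacer_b in the frame of tray between -0.048 and 0.048 m) or (z of spacer_c in the frame of tray below 0.058 m and x of spacer_c in the frame of tray between 0.105 and 0.195 m and y of spacer_c in the frame of tray between -0.048 and 0.048 m))), for 0.2 s.
2. a second spacer is down in the catch box ((((z of spacer_a in the frame of tray below 0.058 m and x of spacer_a in the frame of tray between 0.105 and 0.195 m and y of spacer_a in the frame of tray between -0.048 and 0.048 m) and (z of spacer_b in the frame of tray below 0.058 m and x of spacer_b in the frame of tray between 0.105 and 0.195 m and y of spacer_b in the frame of tray between -0.048 and 0.048 m)) or ((z of spacer_a in the frame of tray below 0.058 m and x of spacer_a in the frame of tray between 0.105 and 0.195 m and y of spacer_a in the frame of tray between -0.048 and 0.048 m) and (z of spacer_c in the frame of tray below 0.058 m and x of spacer_c in the frame of tray between 0.105 and 0.195 m and y of spacer_c in the frame of tray between -0.048 and 0.048 m)) or ((z of spacer_b in the frame of tray below 0.058 m and x of spacer_b in the frame of tray between 0.105 and 0.195 m and y of spacer_b in the frame of tray between -0.048 and 0.048 m) and (z of spacer_c in the frame of tray below 0.058 m and x of spacer_c in the frame of tray between 0.105 and 0.195 m and y of spacer_c in the frame of tray between -0.048 and 0.048 m)))), for 0.2 s.
3. the third spacer is down in the catch box (z of each of spacer_a, spacer_b, spacer_c in the frame of tray below 0.058 m and x of spacer_a in the frame of tray between 0.105 and 0.195 m and y of spacer_a in the frame of tray between -0.048 and 0.048 m and x of spacer_b in the frame of tray between 0.105 and 0.195 m and y of spacer_b in the frame of tray between -0.048 and 0.048 m and x of spacer_c in the frame of tray between 0.105 and 0.195 m and y of spacer_c in the frame of tray between -0.048 and 0.048 m), for 0.2 s.
At the end, for the whole second after the job is handed in: All three spacers lie at rest in the catch box under the slot (more than 22 mm below the deck, inside the box's walls), having gone through one by one; both standoffs stand upright on the deck within 10 mm of where they began (all of step 3 and linear speed of each of spacer_a, spacer_b, spacer_c below 0.02 m/s and angle between each of standoff_a, standoff_b's own z axis and vertical below 0.1 rad and distance of each of standoff_a, standoff_b from where it was at the start of the episode below 0.01 m); the robot touches nothing.
It fails at once if two spacers are in the gate at once (centres between the mouth of the passage and the far end of the slot, not yet dropped) (((z of spacer_a in the frame of tray above 0.07 m and x of spacer_a in the frame of tray between 0.095 and 0.18 m and y of spacer_a in the frame of tray between -0.022 and 0.022 m) and (z of spacer_b in the frame of tray above 0.07 m and x of spacer_b in the frame of tray between 0.095 and 0.18 m and y of spacer_b in the frame of tray between -0.022 and 0.022 m)) or ((z of spacer_a in the frame of tray above 0.07 m and x of spacer_a in the frame of tray between 0.095 and 0.18 m and y of spacer_a in the frame of tray between -0.022 and 0.022 m) and (z of spacer_c in the frame of tray above 0.07 m and x of spacer_c in the frame of tray between 0.095 and 0.18 m and y of spacer_c in the frame of tray between -0.022 and 0.022 m)) or ((z of spacer_b in the frame of tray above 0.07 m and x of spacer_b in the frame of tray between 0.095 and 0.18 m and y of spacer_b in the frame of tray between -0.022 and 0.022 m) and (z of spacer_c in the frame of tray above 0.07 m and x of spacer_c in the frame of tray between 0.095 and 0.18 m and y of spacer_c in the frame of tray between -0.022 and 0.022 m))).
It fails at once if a spacer is picked up or turned up on edge (its underside's centre over 10 mm above the deck) (z of any of spacer_a, spacer_b, spacer_c in the frame of tray above 0.09 m).
It fails at once if a standoff is tipped (over 0.3 rad), picked up, or moved more than 10 mm (angle between any of standoff_a, standoff_b's own z axis and vertical above 0.3 rad or distance of any of standoff_a, standoff_b from where it was at the start of the episode above 0.01 m).
It fails at once if another thing on the bench is moved more than 15 mm (distance of any of lamp, punch, reader, board, driver from where it was at the start of the episode above 0.015 m).
It also fails if it takes over 72 s, if anything falls off the work surface, if the arm or the gripper's body presses on something with over 40 N, if the wrist force passes 120 N, or if a joint passes its speed limit or range.

### The arm

A 7-joint arm with a two-finger parallel gripper is mounted at the origin on the work surface. World frame = base frame: x ahead of the robot, y to its left, z up, the work surface at z = 0. Lengths are in m, angles in rad, forces in N, time in s.
With the tool pointing down it reaches from about 0.425 to 0.925 m from the base axis. Payload 6.8 kg.
Tool frame: the origin (TCP) lies on the front face of the gripper's body, between the roots of the fingers; the fingertips stand 73 mm ahead of it and the grasp point (between the pads) lies 54 mm ahead of it (env.nose_length is the distance from the TCP to the fingertips, in m); z points along the fingers, y is the line along which they close (so a half turn about z gives the same grasp; the last joint's range is limited). The gripper opens to 85 mm and grips with 20 to 120 N. Pads are 22 mm wide; open, the fingers measure 114 mm over their backs; the gripper's body (76 mm by 85 mm) begins 54 mm behind the grasp point. The pads swing forward as they close: fully open they stand 13 mm farther back than shut.
Start: joints at [-1.312, 0.477, 0.022, 1.555, -0.011, 1.109, -0.083], TCP at [0.242, 0.63, 0.304] pointing down, gripper open.
Joint ranges: [-2.96, 2.96], [-0.34, 2.1], [-1.41, 1.46], [0.24, 2.44], [-1.37, 4.51], [0.17, 1.92], [-2.96, 2.96]. Speed limits (rad/s): [2.39, 2.39, 3.14, 3.14, 3.14, 3.14, 3.14].

### API

Orientations are given as a unit quaternion [w, x, y, z].
In Python, from cell import env, kin, camera, calibration, job gives the robot as it stands. The module is installed in compiled form; this text tells all that it offers. Calls block until the motion is done:
- env.reach(position, orientation): joint-space move of the TCP to a pose.
- env.movel(position, velocity=0.15, rot=None, stop_force=None): straight line of the TCP; rot=None keeps the orientation; velocity is the mean speed in m/s. With stop_force (N) it stops when the force on the tool has changed by that much, and returns True; else False.
- env.goto_joints(angles): joint-space move.
- env.grip(opening, f_grip=None): finger opening in m; f_grip is the grip in N (None keeps the last); returns when the fingers have stopped.
- env.dwell(seconds).
- kin.inverse_kinematics(position, orientation): joint angles nearest the present ones, or None.
- env.get_state(): the state.
- camera(name): name is "scene" or "top" or "wrist"; returns (picture, depth): 400x640x3 uint8, blue, green, red; 400x640 float32, m along the optical axis (not along the pixel's ray), 0 where there is no reading.
- calibration(name): a dict with "fx", "fy", "cx", "cy" (pixels), "k1" (the pictures are not rectified: a ray, as slopes to the right and down, at radius r is drawn at 1 + k1 r^2 times it, then the intrinsics apply), "rvec" (rotation vector, rad) and "tvec" (3), from world to camera coordinates, as OpenCV has them. Camera axes: x right, y down, z forward; pixel columns grow to the right and rows downward; lengths in m; the calibration is good to about 2 mm. A picture is of the moment at which its call begins: read the wrist's pose just before it. calibration takes no time and is no camera call; for the wrist camera it gives the pose at the moment of the call.
A pose or a line that the arm cannot do raises env.PlanningError and nothing moves.
- job.job_done(): hands the job in; it is judged then, once.
The state is a dict: "time": time; "qpos": joint angles; "joint_velocities": joint speeds; "joint_torque": joint torques, N m; "tcp_pos": TCP position; "orientation": TCP orientation; "force": force on the tool from outside, world axes, zero at the start; "torque": the same for the moment, N m; "opening": finger opening in m; "gripper_force": force on a finger pad.
Only numpy, scipy, OpenCV 4.12 (cv2) and the standard library are available. Lean on these libraries where they do the work, as an engineer would, in place of code of your own. Each camera call takes 0.05 s, during which the arm holds its last target. There are 200 camera calls.

## Working session

There is one attempt and no reset: what is moved stays moved. The work goes in short steps, each a Python script; the robot and the scene stay as the last script left them, time stands still between calls to the robot, and variables do not carry over. Pictures are saved under pics/ and viewed, at most 10 in all, crops included, and the job is handed in when it is done.

```bash
mkdir -p pics
cat > h.py <<'E'
import numpy as np, cv2
from cell import env, kin, camera, calibration, job
def ray(c,u,v):
    x,y=(u-c["cx"])/c["fx"],(v-c["cy"])/c["fy"]
    X,Y=x,y
    for _ in range(20):
        s=1+c["k1"]*(X*X+Y*Y); X,Y=x/s,y/s
    return np.array([X,Y,1.])
def at_z(c,u,v,z):
    R=cv2.Rodrigues(np.array(c["rvec"],float))[0]; t=np.array(c["tvec"],float).ravel()
    o=-R.T@t; d=R.T@ray(c,u,v); return o+d*(z-o[2])/d[2]
def at_d(c,u,v,d):
    R=cv2.Rodrigues(np.array(c["rvec"],float))[0]; t=np.array(c["tvec"],float).ravel()
    return R.T@(ray(c,u,v)*d-t)
def proj(c,p):
    R=cv2.Rodrigues(np.array(c["rvec"],float))[0]; t=np.array(c["tvec"],float).ravel()
    q=R@np.array(p)+t; x,y=q[:2]/q[2]; s=1+c["k1"]*(x*x+y*y)
    return c["fx"]*x*s+c["cx"],c["fy"]*y*s+c["cy"]
E
python3 - <<'E'
from h import *
for n in("top","scene"):
    im,d=camera(n); c=calibration(n); cv2.imwrite(f"pics/{n}1.png",im); np.save(f"pics/{n}d.npy",d); print(n,c)
print(env.get_state()["time"],env.get_state()["orientation"],env.nose_length)
E
```

```text
top {'fx': 516.0935511745652, 'fy': 516.0935511745652, 'cx': 315.20815586781123, 'cy': 198.12782045677346, 'k1': -0.10011025106004252, 'rvec': array([ 2.18170469, -2.18845397,  0.07247951]), 'tvec': array([0.00397011, 0.45993546, 1.38782865])}
scene {'fx': 404.15931461073245, 'fy': 404.15931461073245, 'cx': 319.71276818571795, 'cy': 202.28556233272337, 'k1': -0.015117399598486205, 'rvec': array([ 2.0862055 ,  1.17366369, -0.47710671]), 'tvec': array([-0.25882596, -0.23897638,  1.54563928])}
0.1 [-9.36700722e-05  1.82330069e-01  9.83237030e-01 -8.24561689e-04] 0.0726
```

View pics/top1.png

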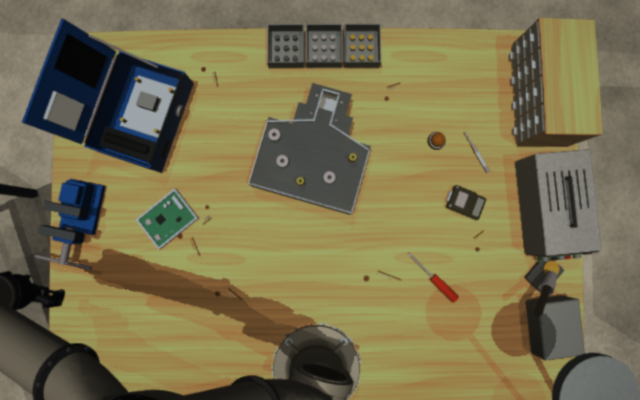

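View pics/scene1.png

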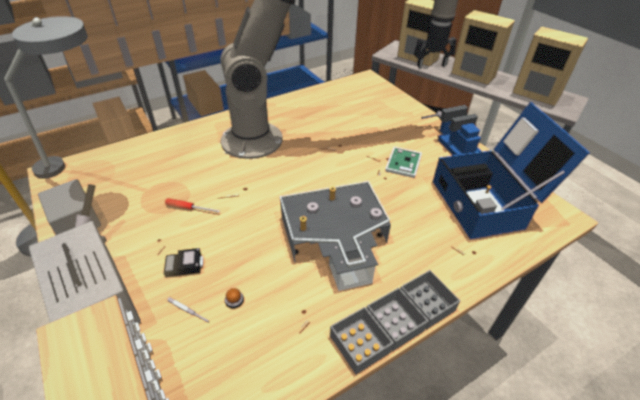

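The top view shows the spacers near (274,134), (282,161) and (329,177). The standoffs are near (300,181) and (353,157), and the slot is near (328,102). I'll enlarge the tray.

Run:
```python
from h import *
im=cv2.imread("pics/top1.png")[75:220,240:380]
im=cv2.resize(im,None,fx=4,fy=4,interpolation=cv2.INTER_CUBIC)
cv2.imwrite("pics/top1c.png",im)
```

```text
(no output)
```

View pics/top1c.png

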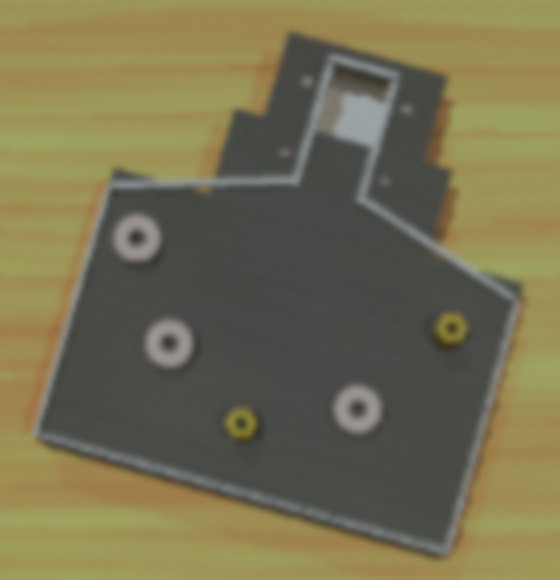

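Run:
```python
from h import *
c=calibration("top")
f=lambda u,v,z: at_z(c,240+(u+.5)/4-.5,75+(v+.5)/4-.5,z)[:2]
T=np.array([(-111,140),(-111,-140),(62,139),(62,-139),(97,22),(97,-22),(182,24),(182,-24)])/1e3
P=np.array([f(u,v,.087) for u,v in [(40,436),(447,550),(113,185),(516,298),(298,181),(362,199),(331,60),(396,76)]])
a,b=T-T.mean(0),P-P.mean(0)
th=np.arctan2((a[:,0]*b[:,1]-a[:,1]*b[:,0]).sum(),(a*b).sum())
R=np.array([[np.cos(th),-np.sin(th)],[np.sin(th),np.cos(th)]]); o=P.mean(0)-R@T.mean(0)
print("tray",o,th,"res mm",((P-o)@R-T).round(4)*1e3)
for n,u,v,z in[("S1",137,238,.096),("S2",169,343,.096),("S3",358,409,.096),("H1",451,328,.12),("H2",241,423,.12)]:
    print(n,((f(u,v,z)-o)@R*1e3).round(1))
d=np.load("pics/topd.npy")
for u,v in[(326,166),(315,150)]: print(at_d(c,u,v,d[v,u]))
for t in[(95,0),(0,0),(-110,140),(-110,-140),(130,0)]:print(t,R@(np.array(t)/1e3)+o,np.linalg.norm(R@(np.array(t)/1e3)+o))
```

```text
tray [0.56121587 0.01077812] -0.2776840142912208 res mm [[ 1.4 -3.3]
 [ 1.7  3.3]
 [-0.3 -2. ]
 [-1.   2.6]
 [-0.1 -0.8]
 [-0.3 -0.3]
 [-1.2 -1.7]
 [ 0.   2.3]]
S1 [ 30.6 110.9]
S2 [-29.7  71.9]
S3 [-38. -57.]
H1 [  25. -100.]
H2 [-69.2  11.5]
[ 0.53930409 -0.0259882   0.08071653]
[0.58167888 0.00255593 0.0797754 ]
(95, 0) [ 0.65257669 -0.01526414] 0.6527551852783484
(0, 0) [0.56121587 0.01077812] 0.5613193530774805
(-110, 140) [0.49380772 0.17556933] 0.524090314636329
(-110, -140) [ 0.41705157 -0.09370468] 0.42744892089218006
(130, 0) [ 0.68623594 -0.02485866] 0.6866860432014955
```

```bash
cat >> h.py <<'E'
O=np.array([.5612,.0108]); TH=-.2777
RT=np.array([[np.cos(TH),-np.sin(TH)],[np.sin(TH),np.cos(TH)]])
W=lambda x,y,z: [*(RT@np.array([x,y])/1e3+O),z]     # tray mm -> world
def q(ang):                # tray push angle -> orientation with tool -x along it
    p=ang+TH+np.pi; return [0,np.cos(p/2),np.sin(p/2),0]
E
python3 - <<'E'
from h import *
for n,(x,y,a) in dict(a=(20,20,0),s3=(-73,-76,.486),s2=(-62,95,-.68),s1=(17,148,-1.3),end=(120,0,0)).items():
    r=kin.inverse_kinematics(W(x,y,.17),q(a)); print(n,None if r is None else np.round(r,2))
env.grip(.02)
env.reach(W(20,20,.25),q(0))
env.movel(W(20,20,.175),.1)
im,_=camera("wrist"); cv2.imwrite("pics/w1.png",im)
hit=env.movel(W(20,20,.148),.02,stop_force=3)
s=env.get_state(); print(hit,s["tcp_pos"],s["opening"],s["force"],s["time"])
env.movel(W(20,20,.19),.1)
im,_=camera("wrist"); cv2.imwrite("pics/w2.png",im); print(env.get_state()["time"],env.get_state()["tcp_pos"],calibration("wrist"))
E
```

```text
a [-0.38  0.51  0.3   1.9  -0.21  0.76  1.33]
s3 [-0.38  0.36  0.41  2.17 -0.23  0.66  1.96]
s2 [-0.63  0.45  0.36  2.01 -0.24  0.72  0.5 ]
s1 [-0.69  0.61  0.49  1.79 -0.37  0.84 -0.02]
end [-0.27  0.64  0.31  1.67 -0.24  0.87  1.43]
True [0.58587762 0.02458012 0.15289625] 0.0201132433179758 [-0.86107017 -0.09638322  5.42456325] 5.175
5.75 [0.58552769 0.02461974 0.18952636] {'fx': 286.80323680560974, 'fy': 286.80323680560974, 'cx': 316.2866122471936, 'cy': 200.5042966357234, 'k1': -0.0021316033945409287, 'rvec': array([-2.33125832, -1.75987631, -0.23119647]), 'tvec': array([-0.18385672, -0.54170747,  0.12242225])}
```

View pics/w2.png

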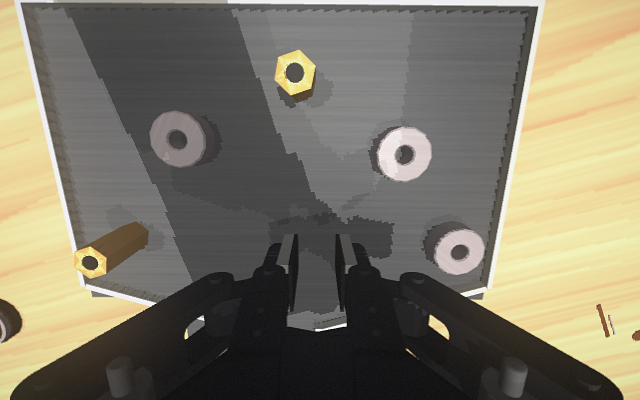

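The fingertips touch the deck 72.9 mm below the TCP. In the wrist view the bores are at (177,139), (405,154) and (460,252), and the standoff tops at (295,73) and (90,262). I'll refine with these and push S3.

```bash
cat >> h.py <<'E'
Z=.1625; HI=.205; B=23.5
def push(p,g,v=.08):        # push disc centred at p to g (tray mm), V between the fingers
    p,g=np.array(p,float),np.array(g,float); u=(g-p)/np.linalg.norm(g-p); a=np.arctan2(u[1],u[0])
    s=p-u*(B+14); e=g-u*B
    env.reach(W(*s,HI),q(a)); env.movel(W(*s,Z),.1)
    env.movel(W(*e,Z),v)
    st=env.get_state(); print("at",(RT.T@(st["tcp_pos"][:2]-O)*1e3).round(1),"F",st["force"].round(1),"t",st["time"])
    b=e-u*12
    env.movel(W(*b,Z),.1); env.movel(W(*b,HI),.15)
E
python3 - <<'E'
from h import *
C={'fx':286.80323680560974,'fy':286.80323680560974,'cx':316.2866122471936,'cy':200.5042966357234,'k1':-0.0021316,'rvec':[-2.33125832,-1.75987631,-0.23119647],'tvec':[-0.18385672,-0.54170747,0.12242225]}
for n,u,v,z in[("S1",460,252,.096),("S2",405,154,.096),("S3",177,139,.096),("H1",90,262,.12),("H2",295,73,.12)]:
    print(n,(RT.T@(at_z(C,u,v,z)[:2]-O)*1e3).round(1))
push((-38,-57),(58,0))
env.reach(W(60,0,.26),q(0))
im,_=camera("wrist"); cv2.imwrite("pics/w3.png",im); np.save("c3.npy",calibration("wrist"))
im,_=camera("top"); cv2.imwrite("pics/t3.png",im)
print(env.get_state()["time"])
E
```

```text
S1 [ 31.3 108.7]
S2 [-28.8  69.8]
S3 [-37.1 -57.9]
H1 [  26.  -101.2]
H2 [-67.4  10.3]
at [ 37.6 -12.1] F [-0.1  0.4  1. ] t 8.6333
9.975
```

View pics/w3.png

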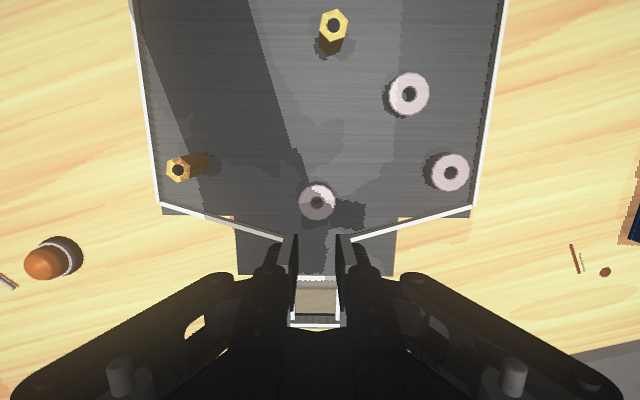

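The spacer sits in front of the gate at (317,201), and the other parts haven't moved. I'll check the gate centre from this view, then push through.

Run:
```python
from h import *
C=np.load("c3.npy",allow_pickle=True).item()
t=lambda u,v,z:(RT.T@(at_z(C,u,v,z)[:2]-O)*1e3).round(1)
D=t(317,201,.096); print("disc",D,"slot far",t(289,326,.087),t(347,326,.087),"wing outer",t(161,203,.087),t(474,205,.087))
push(D,(100,0),.07)
push((100,0),(145,0),.06)
env.reach(W(60,0,.26),q(0))
im,_=camera("wrist"); cv2.imwrite("pics/w4.png",im); np.save("c4.npy",calibration("wrist"))
print(env.get_state()["time"])
```

```text
disc [56.3 -0.3] slot far [186.5 -27.5] [186.2  29.7] wing outer [  61.  -136.5] [ 61.9 136.6]
at [76.2 -0.2] F [ 0.2 -0.5 -0.3] t 11.9
at [121.2   0. ] F [-0.2  0.6 -0.4] t 14.5583
15.7083
```

View pics/w4.png

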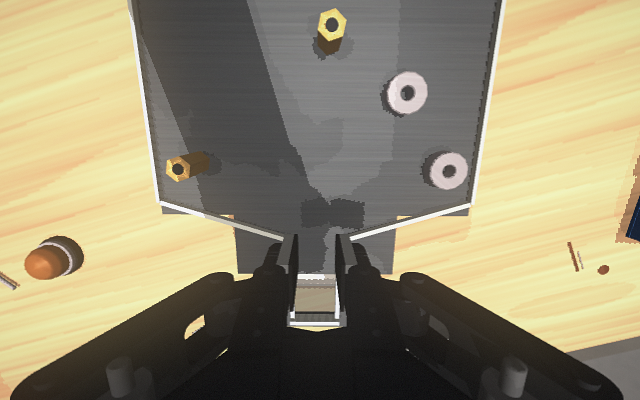

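The deck and the visible part of the gate are clear. I'll bring S2 to the waiting point, then verify the drop before anything enters the gate.

Run:
```python
from h import *
push((-29,70.5),(56,0))
env.reach(W(-30,60,.28),q(0))
im,_=camera("top"); a=cv2.resize(im[75:220,240:380],None,fx=3,fy=3,interpolation=cv2.INTER_CUBIC)
s,_=camera("scene"); b=cv2.resize(s[170:300,270:400],None,fx=3,fy=3,interpolation=cv2.INTER_CUBIC)
h=max(a.shape[0],b.shape[0]); pad=lambda i:cv2.copyMakeBorder(i,0,h-i.shape[0],0,0,0)
m=np.hstack([pad(a),pad(b)])
cv2.imwrite("pics/m5.png",cv2.resize(m,(m.shape[1]*9//10,m.shape[0]*9//10)))
env.reach(W(60,0,.26),q(0))
im,_=camera("wrist"); np.save("c5.npy",calibration("wrist")); cv2.imwrite("pics/w5.png",im)
print(env.get_state()["time"],m.shape)
```

```text
at [37.7 15.2] F [-0.2 -0.1  1.5] t 18.8167
20.6833 (435, 810, 3)
```

View pics/m5.png

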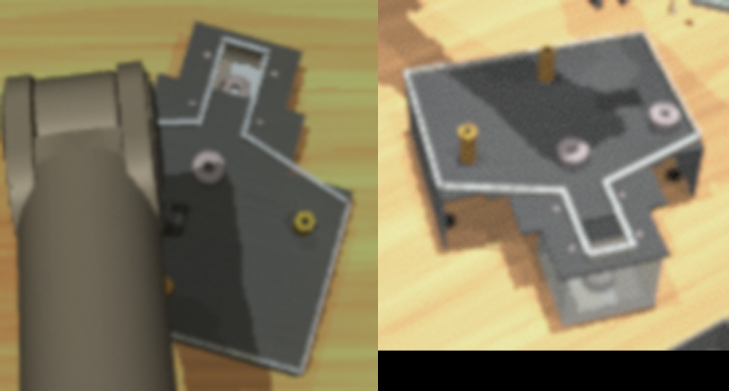

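View pics/w5.png

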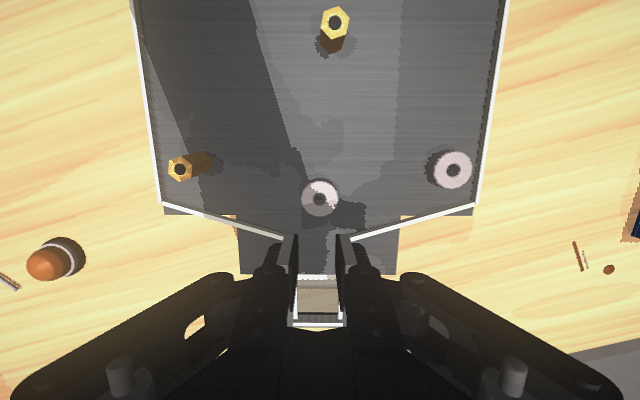

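The first spacer is down: in the top crop it shows through the slot at about (235,85). In the wrist view S2 waits at (319,198) and S1 is still at (453,170). I'll check the dropped spacer's height by depth before going on.

Run:
```python
from h import *
C=np.load("c5.npy",allow_pickle=True).item()
print("disc",(RT.T@(at_z(C,319,198,.096)[:2]-O)*1e3).round(1))
env.reach(W(-30,60,.28),q(0))
im,d=camera("top"); c=calibration("top")
for v in range(94,116,2):
    print(v,[((lambda p:(*(RT.T@(p[:2]-O)*1e3).round(),(p[2]*1e3).round()))(at_d(c,u,v,d[v,u]))) for u in(323,327,331)],im[v,327])
```

```text
disc [55.   1.5]
94 [(np.float64(190.0), np.float64(22.0), np.float64(11.0)), (np.float64(190.0), np.float64(11.0), np.float64(22.0)), (np.float64(192.0), np.float64(0.0), np.float64(28.0))] [59 72 78]
96 [(np.float64(187.0), np.float64(21.0), np.float64(2.0)), (np.float64(189.0), np.float64(10.0), np.float64(6.0)), (np.float64(190.0), np.float64(-1.0), np.float64(12.0))] [84 94 97]
98 [(np.float64(181.0), np.float64(20.0), np.float64(5.0)), (np.float64(185.0), np.float64(9.0), np.float64(2.0)), (np.float64(187.0), np.float64(-2.0), np.float64(4.0))] [137 139 136]
100 [(np.float64(177.0), np.float64(18.0), np.float64(1.0)), (np.float64(178.0), np.float64(7.0), np.float64(5.0)), (np.float64(180.0), np.float64(-4.0), np.float64(10.0))] [174 170 163]
102 [(np.float64(169.0), np.float64(16.0), np.float64(7.0)), (np.float64(173.0), np.float64(6.0), np.float64(4.0)), (np.float64(176.0), np.float64(-5.0), np.float64(6.0))] [160 159 155]
104 [(np.float64(161.0), np.float64(14.0), np.float64(20.0)), (np.float64(162.0), np.float64(3.0), np.float64(25.0)), (np.float64(172.0), np.float64(-6.0), 
[... 273 characters left out ...]
4(23.0)), (np.float64(157.0), np.float64(1.0), np.float64(5.0)), (np.float64(156.0), np.float64(-10.0), np.float64(18.0))] [138 138 133]
110 [(np.float64(131.0), np.float64(6.0), np.float64(77.0)), (np.float64(134.0), np.float64(-4.0), np.float64(77.0)), (np.float64(150.0), np.float64(-12.0), np.float64(24.0))] [106 108 105]
112 [(np.float64(125.0), np.float64(5.0), np.float64(81.0)), (np.float64(127.0), np.float64(-5.0), np.float64(82.0)), (np.float64(130.0), np.float64(-16.0), np.float64(82.0))] [73 77 74]
114 [(np.float64(120.0), np.float64(3.0), np.float64(79.0)), (np.float64(123.0), np.float64(-7.0), np.float64(79.0)), (np.float64(126.0), np.float64(-17.0), np.float64(80.0))] [74 77 75]
```

The first spacer lies flat on the box floor, with its top at about z = 21 mm. Next I'll push S2 through, stage S1, and verify again.

Run:
```python
from h import *
push((55,1.2),(100,0),.07)
push((100,0),(145,0),.06)
push((31.3,109.2),(56,0))
env.reach(W(-30,60,.28),q(0))
im,d=camera("top"); c=calibration("top")
for v in range(100,116,2):
    print(v,[tuple(int(round(k*1e3)) for k in (*(RT.T@(p[:2]-O)),p[2])) for p in (at_d(c,u,v,d[v,u]) for u in(323,327,331))])
a=cv2.resize(im[75:220,240:380],None,fx=3,fy=3,interpolation=cv2.INTER_CUBIC)
env.reach(W(60,0,.26),q(0))
im,_=camera("wrist"); np.save("c6.npy",calibration("wrist"))
w=im[:340,110:490]; a=a[:340]
cv2.imwrite("pics/m6.png",np.hstack([w,a])); print(w.shape,a.shape,env.get_state()["time"])
```

```text
at [76.3  0.6] F [-0.2 -0.6 -0.7] t 23.3167
at [121.2   0. ] F [ 0.  -0.3 -0.4] t 25.975
at [50.7 23.3] F [-0.5 -0.3 -0.5] t 30.2417
100 [(176, 18, 2), (171, 6, 35), (174, -5, 33)]
102 [(162, 15, 35), (164, 4, 41), (167, -6, 39)]
104 [(157, 13, 35), (164, 3, 20), (161, -8, 40)]
106 [(151, 12, 37), (158, 2, 20), (157, -9, 38)]
108 [(147, 10, 33), (148, -1, 40), (151, -11, 40)]
110 [(130, 6, 80), (134, -4, 77), (149, -12, 27)]
112 [(125, 5, 81), (128, -5, 78), (131, -15, 79)]
114 [(120, 3, 78), (123, -7, 79), (126, -17, 78)]
(340, 380, 3) (340, 420, 3) 32.4917
```

View pics/m6.png

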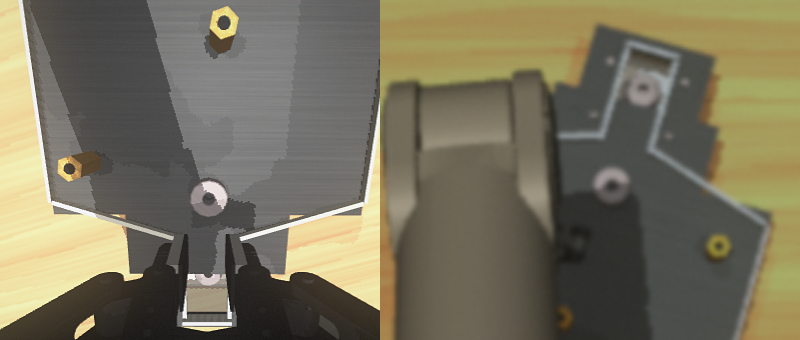

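The second spacer is stacked on the first, with its top at about 38 mm, so a third on top still sits well under the 58 mm limit. S1 waits at crop (209,198), which is wrist (319,198), in line with the gate. I'll push it through.

Run:
```python
from h import *
C=np.load("c6.npy",allow_pickle=True).item()
D=RT.T@(at_z(C,319,198,.096)[:2]-O)*1e3; print(D.round(1))
push(D,(100,0),.07)
push((100,0),(145,0),.06)
env.reach(W(-30,60,.30),q(0))
im,d=camera("top"); c=calibration("top")
for v in range(96,116,2):
    print(v,[tuple(int(round(k*1e3)) for k in (*(RT.T@(p[:2]-O)),p[2])) for p in (at_d(c,u,v,d[v,u]) for u in(323,327,331))])
a=cv2.resize(im[75:220,240:380],None,fx=3,fy=3,interpolation=cv2.INTER_CUBIC)[:390]
s,_=camera("scene"); b=cv2.resize(s[170:300,270:390],None,fx=3,fy=3,interpolation=cv2.INTER_CUBIC)
cv2.imwrite("pics/m7.png",np.hstack([a,b])); print(env.get_state()["time"])
```

```text
[55.3  2. ]
at [76.3  1.1] F [-0.6  0.9  0.5] t 34.4417
at [121.2   0. ] F [ 0.7  0.8 -0.6] t 37.1
96 [(188, 21, 0), (176, 8, 55), (181, -2, 48)]
98 [(180, 19, 10), (171, 6, 53), (175, -4, 48)]
100 [(167, 16, 40), (165, 5, 56), (167, -6, 59)]
102 [(160, 14, 44), (161, 3, 52), (163, -7, 56)]
104 [(156, 13, 40), (158, 2, 43), (160, -8, 45)]
106 [(151, 12, 36), (152, 1, 45), (155, -10, 44)]
108 [(150, 11, 20), (149, 0, 37), (153, -11, 33)]
110 [(129, 6, 86), (134, -4, 75), (151, -12, 19)]
112 [(125, 5, 81), (128, -5, 81), (131, -15, 78)]
114 [(120, 4, 78), (123, -7, 79), (126, -17, 77)]
38.65
```

View pics/m7.png

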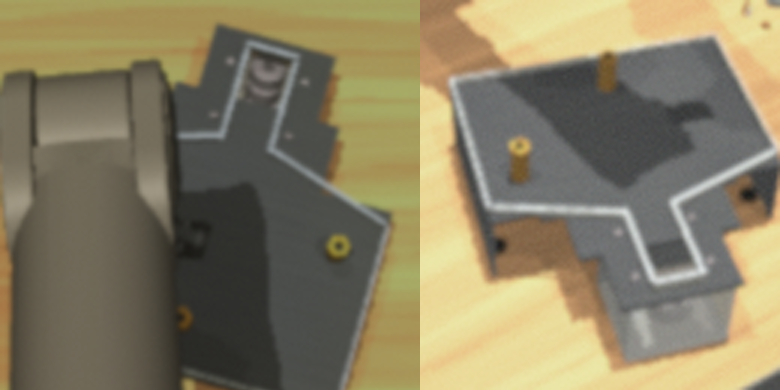

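The third spacer is in the box at top crop (267,70), with its highest point at about 57 mm, so its underside is well below 58 mm. Both standoffs are upright, the deck is empty and the arm is clear.

Run:
```python
from h import *
env.dwell(1.0)
print(job.job_done(), env.get_state()["time"])
```

```text
the job is handed in; nothing more can be done
the job is handed in; nothing more can be done
```

All three spacers went one at a time through the gate into the catch box, both standoffs were upright at the last look, and I handed the job in at about 40 s; no verdict was shown.

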